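# Load the finish-sample tray

### The arm

A 7-joint arm with a two-finger parallel gripper is mounted at the origin on the work surface. World frame = base frame: x ahead of the robot, y to its left, z up, the work surface at z = 0. Lengths are in m, angles in rad, forces in N, time in s.
With the tool pointing down it reaches from about 0.4 to 0.875 m from the base axis. Payload 6.5 kg.
Tool frame: the origin (TCP) lies between the finger pads; the fingertips stand 11 mm ahead of it and the grasp point (between the pads) lies 8 mm behind it; z points along the fingers, y is the line along which they close (so a half turn about z gives the same grasp; the last joint's range is limited). The gripper opens to 88 mm and grips with 3 to 60 N. Pads are 18 mm wide; open, the fingers measure 123 mm over their backs; the gripper's body (75 mm by 187 mm) begins 45 mm behind the grasp point.
Start: joints at [1.201, 0.536, -0.004, 1.538, 0.003, 1.067, -0.071], TCP at [0.194, -0.62, 0.25] pointing down, gripper open.
Joint ranges: [-2.7, 2.7], [-0.37, 2.16], [-1.27, 1.26], [0.24, 2.4], [-1.31, 4.45], [0.19, 1.91], [-2.76, 2.76]. Speed limits (rad/s): [2.39, 2.39, 3.14, 3.14, 3.14, 3.14, 3.14].

### API

Orientations are given as [roll, pitch, yaw] about the fixed x, y, z axes, in that order (R = Rz(yaw) Ry(pitch) Rx(roll)).
In Python, from bench import * gives the robot as it stands. The module is installed in compiled form; this text tells all that it offers.
- The arm moves only by the tool apply_moves, never from a script. Its argument "deltas" is a list of rows, each a list of 7 numbers: the shift along the tool's x, y, z in m, then the turn, a rotation vector about the tool's x, y, z in degrees, then the finger opening in m, from 0 to 0.0881. A call has 1 to 8 rows; each row is the pose to reach, as a shift and turn from the pose commanded when the call began, along the tool's axes at that moment; what a row does not reach only later rows make up. A row lasts 1/12 s, in which the tool goes at most 41.7 mm and 7.16 degrees, less where a joint would pass 70% of its speed; a pose out of reach is approached as far as the arm can. A call with a gripper value outside its range is refused whole. The fingers move at their own pace and stop on an object; "squeeze" is the grip in N (left out, the last holds). Time passes only in rows, so rows that repeat a pose let the fingers close. It gives the time, the measured TCP pose, the force, the opening and the grip force at its end, in the units of the state.
- state(): the state, without advancing time (a new reading comes with each control period).
- camera(name): name is "scene" or "side" or "wrist"; returns a dict with "color" (400x640x3 uint8, red, green, blue), "fx", "fy", "cx", "cy" (pixels), "k1" (the pictures are not rectified: a ray, as slopes to the right and down, at radius r is drawn at 1 + k1 r^2 times it, then the intrinsics apply), "eye" and "attitude" of the camera in the world; the wrist camera has in their place "tool_from_camera" (4x4, takes a point from camera to tool coordinates, whose origin is the TCP and whose axes are the flange's). Camera axes: x right, y up, looking along -z (the intrinsics and any distortion apply to the point x, -y, -z); pixel columns grow to the right and rows downward; lengths in m; the calibration is good to about 2 mm. A picture is of the moment at which its call begins: read the wrist's pose just before it. There is no depth.
- sign_off(): hands the job in; it is judged then, once.
The state is a dict: "time": time; "joints": joint angles; "qvel": joint speeds; "effort": joint torques, N m; "ee_pos": TCP position; "tool_rot": TCP orientation; "ft_force": force on the tool from outside, world axes, zero at the start; "torque": the same for the moment, N m; "grip_width": finger opening in m; "grip_force": force on a finger pad.
Only numpy, scipy, OpenCV 4.12 (cv2) and the standard library are available. Lean on these libraries where they do the work, as an engineer would, in place of code of your own. Each camera call takes 0.05 s, during which the arm holds its last target. There are 200 camera calls.

### The job

Load the blue tray for the next coating test. First push the pale wooden board along the bench, over the yellow sill and squarely home against the orange stop, pressing it lightly for a moment so that it truly bears on the stop, but without shifting the stop; next push the white and green tin in behind it, standing fully inside the sill. Last, slip the white paper roll over the steel spindle, all the way down; keep board and tin on the bench rather than lifting them, keep the tin upright, and leave the other things where they are.

Things in the scene. Friction and masses are not known exactly. Their poses are not given: they have to be found in the camera images.
- tray: Blue tray fixed to the bench; a channel open at one end. Origin at bench level, mid-mouth, on the sill's inner face. x points into the channel, y left looking in, z up. Floor 4 mm above the bench, 144 mm wide inside; side walls 5 mm thick, 35 mm high, to the back wall at x = 275 mm. On its -y side a grey deck, 110 x 90 mm, 6 mm high, carries the spindle.
- sill (a point): Top of the yellow sill across the tray's mouth, mid-width, 3 mm outside the tray's origin; axes as the tray's. Ridge 7 mm high and 6 mm thick, 3 mm drop to the channel floor behind it; in front a ramp rises from the bench over 39 mm. Two 30 mm high guide wings flare from the mouth's sides (y = +-74 mm) out to y = +-105 mm, 52 mm before the mouth.
- fence: Orange stop plate across the back of the channel, 136 mm wide, from 5 to 33 mm above the bench. Origin at bench level, mid-width, in the plane of its front face (towards the mouth); axes as the tray's. It lies 205 to 235 mm inside the mouth. The stop slides along the channel and is held only by friction: a push above about 15 N shifts it.
- spindle_base (a point): Point on the axis of the upright steel spindle at the deck's top face (6 mm above the bench). The spindle is 21 mm in diameter and 80 mm high above this point, its last 10 mm tapering to 8 mm. Axes as the tray's.
- board: Pale wooden sample board lying flat: 100 mm along its x, 130 mm along its y, 20 mm thick, 0.2 kg. Origin at the centre of its underside. It starts before the mouth, its x roughly along the tray's x; that is how it goes in, 130 mm side against the stop.
- tin: White closed tin with a green band and steel rims, 90 mm in diameter, 56 mm high, about 0.35 kg, upright on the bench. Origin at the centre of its underside.
- roll: White paper roll with a brown core, standing on end: 64 mm outside diameter, 28 mm bore right through, 60 mm high, 0.12 kg. Origin at the centre of its underside, z along the bore.
- cup_purple: Bystander: purple cup with a white lid, 63 mm in diameter, 75 mm high. Origin: centre of underside.
- cup_amber: Bystander: brown cup with a white lid, 63 mm in diameter, 75 mm high. Origin: centre of underside.
- cup_yellow: Bystander: yellow cup with a white lid, 63 mm in diameter, 75 mm high. Origin: centre of underside.
- jar: Bystander: jar with a black cap, 56 mm in diameter, 75 mm high. Origin: centre of underside.
- brush: Bystander: brush 180 mm long lying flat. Origin about its middle, x along it.
- dark_board: Bystander: dark wooden board 100 x 130 x 20 mm lying flat. Origin: centre of underside.
Mind the look-alikes: they are no part of the job. Leave any turquoise look-alike of the tin alone. Of the things that look like the board, the larger one is meant.

How it is judged:
On the way, in this order (a step that is already met when the one before it is completed fails the run):
1. the board lies flat in the channel, square against the stop and is pressed against it (over 1 N, 0.2 s), and the stop has not shifted (x of board in the frame of fence above -0.0535 m and angle between the x axis of board and the x axis of tray, either way round below 0.05 rad and z of board in the frame of tray below 0.0065 m and angle between board's own z axis and vertical below 0.04 rad and x of board in the frame of tray below 0.2 m and y of board in the frame of tray between -0.02 and 0.02 m and distance of fence from where it was at the start of the episode below 0.004 m and contact force between board and fence above 1 N), for 0.2 s.
2. the tin stands upright on the channel floor inside the sill (x of tin in the frame of tray between 0.043 and 0.2 m and y of tin in the frame of tray between -0.04 and 0.04 m and z of tin in the frame of tray below 0.0065 m and angle between tin's own z axis and vertical below 0.05 rad), for 0.2 s.
3. the roll is on the spindle, down on the deck (horizontal distance between roll and spindle_base below 0.007 m and z of roll in the frame of spindle_base below 0.004 m and angle between roll's own z axis and vertical below 0.05 rad), for 0.2 s.
At the end, for the whole second after the job is handed in: The board lies flat on the channel floor, square (within 0.05 rad) against the stop (within 3.5 mm at its middle); the stop is within 4 mm of where it began; the tin stands upright on the channel floor inside the sill; the roll is on the spindle and down on the deck (within 4 mm); all at rest (all of step 2 and all of step 3 and x of board in the frame of fence above -0.0535 m and angle between the x axis of board and the x axis of tray, either way round below 0.05 rad and z of board in the frame of tray below 0.0065 m and angle between board's own z axis and vertical below 0.04 rad and x of board in the frame of tray below 0.2 m and y of board in the frame of tray between -0.02 and 0.02 m and distance of fence from where it was at the start of the episode below 0.004 m and linear speed of each of board, tin, roll below 0.02 m/s); the robot touches nothing.
It fails at once if the stop is shifted more than 4 mm (distance of fence from where it was at the start of the episode above 0.004 m).
It fails at once if the board or the tin is lifted off the bench (more than 30 mm) (height (world z) of any of board, tin above 0.03 m).
It fails at once if the tin is tipped over (angle between tin's own z axis and vertical above 0.6 rad).
It fails at once if a bystander is moved more than 30 mm (distance of any of cup_purple, cup_amber, cup_yellow, jar, brush, dark_board from where it was at the start of the episode above 0.03 m).
It also fails if it takes over 72 s, if anything falls off the work surface, if the arm or the gripper's body presses on something with over 40 N, if the wrist force passes 120 N, or if a joint passes its speed limit or range.

## Working session

There is one attempt and no reset: what is moved stays moved. The work goes in short steps, Python scripts to look and compute and a tool call to move; the robot and the scene stay as the last step left them, time stands still between calls to the robot, and variables do not carry over. Pictures are saved under pics/ and viewed, at most 10 in all, crops included, and the job is handed in when it is done.

Besides the shell and the picture viewer there is one more tool, called after "Emit:" by a JSON object that holds its "method" and its "body". apply_moves: Moves the arm, as the interface text tells. Its arguments: {"type":"object","properties":{"deltas":{"type":"array"},"squeeze":{"type":"number"}},"required":["deltas"]}

```bash
mkdir -p pics; cat > h.py <<'E'
from bench import *
import numpy as np, cv2
from scipy.spatial.transform import Rotation as R
def shot(n):
    s=state(); c=camera(n)
    if 'eye' in c:
        c['T']=np.eye(4); a=np.array(c['attitude'])
        c['T'][:3,:3]=a if a.shape==(3,3) else R.from_euler('xyz',a).as_matrix()
        c['T'][:3,3]=c['eye']
    else:
        T=np.eye(4); a=np.array(s['tool_rot'])
        T[:3,:3]=a if a.shape==(3,3) else R.from_euler('xyz',a).as_matrix()
        T[:3,3]=s['ee_pos']; c['T']=T@np.array(c['tool_from_camera'])
    return c
def ray(c,uv):
    uv=np.atleast_2d(np.array(uv,float))
    d=np.c_[(uv[:,0]-c['cx'])/c['fx'],(uv[:,1]-c['cy'])/c['fy']]
    p=d.copy()
    for _ in range(20): p=d/(1+c['k1']*(p**2).sum(1,keepdims=True))
    return np.c_[p[:,0],-p[:,1],-np.ones(len(p))]@c['T'][:3,:3].T
def onz(c,uv,z):
    r=ray(c,uv); o=c['T'][:3,3]
    return o+r*((z-o[2])/r[:,2])[:,None]
def proj(c,P):
    P=np.atleast_2d(P); q=(P-c['T'][:3,3])@c['T'][:3,:3]
    p=np.c_[q[:,0]/-q[:,2],-q[:,1]/-q[:,2]]; p=p*(1+c['k1']*(p**2).sum(1,keepdims=True))
    return np.c_[p[:,0]*c['fx']+c['cx'],p[:,1]*c['fy']+c['cy']]
def save(c,n): cv2.imwrite('pics/'+n,c['color'][:,:,::-1])
E
python3 - <<'E'
from h import *
print(state())
for n in('scene','side','wrist'):
    c=shot(n); save(c,n+'0.png'); print(n,{k:v for k,v in c.items() if k!='color'})
E
```

```text
{'time': 0.0, 'joints': array([ 1.20081883,  0.53714619, -0.0044336 ,  1.53885961,  0.00261536,
        1.06728117, -0.07120949]), 'qvel': array([-0.00055279,  0.00073033,  0.00130793,  0.00055919,  0.00096229,
       -0.00057764, -0.00121568]), 'effort': array([-8.93606048e-04, -5.70978677e+01,  9.90649201e-01, -2.51599717e+01,
       -5.61770867e-02,  1.80025626e-02,  2.12219720e-04]), 'ee_pos': array([ 0.19423577, -0.61968629,  0.24885732]), 'tool_rot': array([-3.13990978e+00,  1.40126188e-04,  3.03843137e-01]), 'ft_force': array([ 0.35678333, -0.74507123,  0.01601927]), 'torque': array([-0.00389881,  0.00051828, -0.02035754]), 'grip_force': 0.0, 'grip_width': 0.08833594661047994}
scene {'fx': 512.6716876833151, 'fy': 512.6716876833151, 'cx': 320.6872968261184, 'cy': 207.30254196798055, 'k1': 0.0566442326372695, 'eye': array([1.43772532e+00, 1.10159048e-03, 7.68129264e-01]), 'attitude': array([0.92692677, 0.001651  , 1.64251257]), 'T': array([[-7.16546890e-02, -5.98846267e-01,  7.97652026e-01,
         1.43772532e+00],
       [ 9.97428133e-01, -4.16969503e-02,  5.82965230e-02,
   
[... 755 characters left out ...]
80392, 'cx': 319.86089519584584, 'cy': 195.08054420530166, 'k1': -0.062342087362844946, 'tool_from_camera': array([[-7.97299518e-04,  9.48912559e-01,  3.15538142e-01,
         8.14152946e-02],
       [ 9.99999063e-01,  4.05455186e-04,  1.30747189e-03,
         4.15199834e-04],
       [ 1.11273992e-03,  3.15538889e-01, -9.48911993e-01,
        -1.34615390e-01],
       [ 0.00000000e+00,  0.00000000e+00,  0.00000000e+00,
         1.00000000e+00]]), 'T': array([[ 0.29849173,  0.90536755,  0.30201372,  0.272151  ],
       [-0.95440866,  0.28401659,  0.09186235, -0.59596215],
       [-0.00260771, -0.31566466,  0.94886723,  0.38356123],
       [ 0.        ,  0.        ,  0.        ,  1.        ]])}
```

View pics/scene0.png

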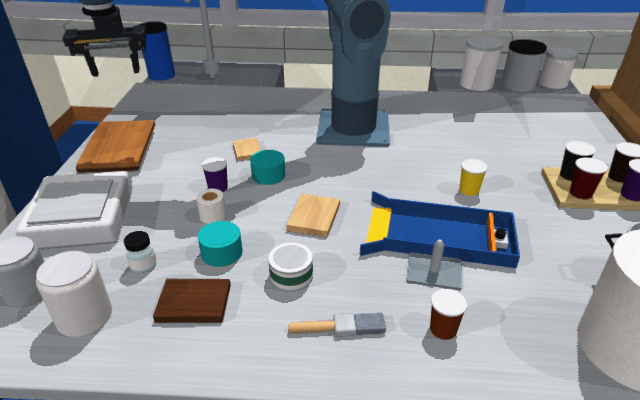

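View pics/side0.png

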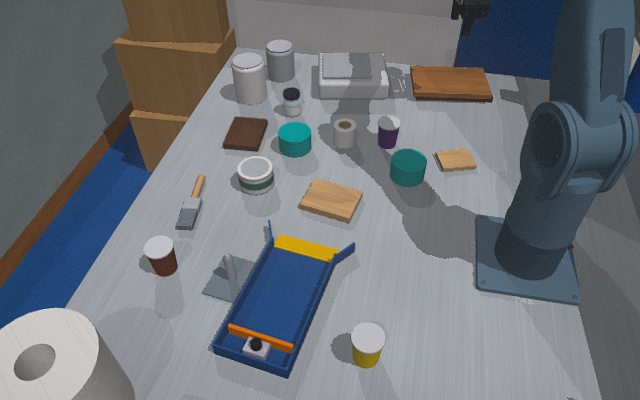

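Scene view: tray at (440,232), with its mouth and yellow sill at (378,225) opening to the left, orange stop at (491,232), spindle at (437,255) on the near deck. Pale board at (314,214), white/green tin at (291,266) and paper roll at (211,206). A small board at (247,149) and two turquoise tins are the look-alikes. The side view agrees: board (332,200), tin (256,175), roll (345,133).

```bash
cat > m.py <<'E'
from h import *
I={}
def mask(c,lo,hi,box):
    h=cv2.cvtColor(c['color'],cv2.COLOR_RGB2HSV); m=cv2.inRange(h,lo,hi)
    k=np.zeros_like(m); x0,y0,x1,y1=box; k[y0:y1,x0:x1]=m[y0:y1,x0:x1]
    n,l,s,_=cv2.connectedComponentsWithStats(k); return (l==1+np.argmax(s[1:,4])).astype(np.uint8)
def hull(m,eps):
    c=max(cv2.findContours(m,0,cv2.CHAIN_APPROX_NONE)[0],key=cv2.contourArea)
    return cv2.approxPolyDP(cv2.convexHull(c),eps,True)[:,0]
E
python3 - <<'E'
from m import *
a=shot('scene'); b=shot('side')
np.set_printoptions(precision=3,suppress=True)
for nm,lo,hi,ba,bb in [('yellow',(20,150,90),(32,255,255),(355,195,400,250),(265,225,345,265)),
 ('orange',(5,170,90),(17,255,255),(475,200,510,265),(220,315,300,355)),
 ('board',(10,60,80),(25,200,255),(280,185,350,245),(290,170,370,230)),
 ('blue',(105,120,40),(125,255,255),(355,185,530,275),(205,215,365,380))]:
    for n,c,bx in(('scene',a,ba),('side',b,bb)):
        m=mask(c,lo,hi,bx); q=hull(m,2.0); print(nm,n,m.sum(),q.tolist()); print({'board':onz(c,q,.02),'blue':onz(c,q,.035),'orange':onz(c,q,.033),'yellow':onz(c,q,.004)}[nm][:,:2].tolist().__str__()[:0], np.round({'board':onz(c,q,.02),'blue':onz(c,q,.035),'orange':onz(c,q,.033),'yellow':onz(c,q,.004)}[nm][:,:2],3).tolist())
A=cv2.resize(a['color'][150:310,180:530],(800,366),interpolation=cv2.INTER_CUBIC)
cv2.imwrite('pics/a1.png',A[:,:,::-1])
B=cv2.resize(b['color'][110:385,195:375],(393,600),interpolation=cv2.INTER_CUBIC)
cv2.imwrite('pics/b1.png',B[:,:,::-1])
E
```

```text
yellow scene 603 [[390, 209], [386, 236], [367, 242], [373, 209]]
 [[0.417, 0.098], [0.522, 0.085], [0.546, 0.041], [0.42, 0.056]]
yellow side 851 [[274, 243], [281, 234], [339, 251], [327, 261], [276, 247]]
 [[0.566, 0.069], [0.557, 0.039], [0.414, 0.062], [0.435, 0.096], [0.558, 0.08]]
orange scene 228 [[489, 213], [492, 213], [495, 250], [489, 248]]
 [[0.456, 0.324], [0.455, 0.331], [0.587, 0.312], [0.581, 0.3]]
orange side 517 [[292, 349], [290, 352], [231, 333], [229, 323], [290, 343]]
 [[0.455, 0.334], [0.457, 0.34], [0.578, 0.325], [0.589, 0.305], [0.462, 0.322]]
board scene 1666 [[301, 194], [339, 199], [327, 236], [287, 230], [286, 224]]
 [[0.391, -0.125], [0.406, -0.029], [0.55, -0.05], [0.536, -0.142], [0.514, -0.148]]
board side 1778 [[315, 179], [362, 192], [348, 222], [300, 208], [302, 199]]
 [[0.515, -0.145], [0.389, -0.121], [0.407, -0.015], [0.528, -0.037], [0.531, -0.068]]
blue scene 6543 [[519, 256], [515, 267], [361, 255], [361, 244], [373, 191], [510, 212], [513, 215]]
 [[0.604, 0.357], [0.639, 0.341], [0.625, 0.027], [0.59, 0.027], [0.387, 0.055], [0.451, 0.372], [0.462, 0.376]]
blue side 8336 [[268, 221], [354, 243], [353, 251], [287, 377], [217, 354], [212, 345]]
 [[0.588, 0.032], [0.382, 0.058], [0.38, 0.081], [0.45, 0.39], [0.589, 0.373], [0.605, 0.357]]
```

View pics/a1.png

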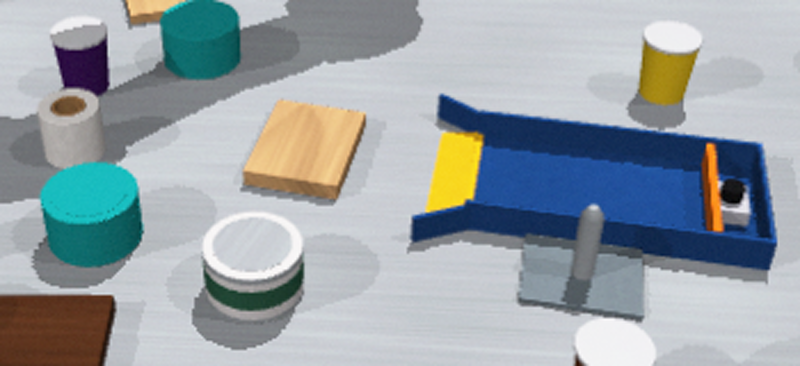

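View pics/b1.png

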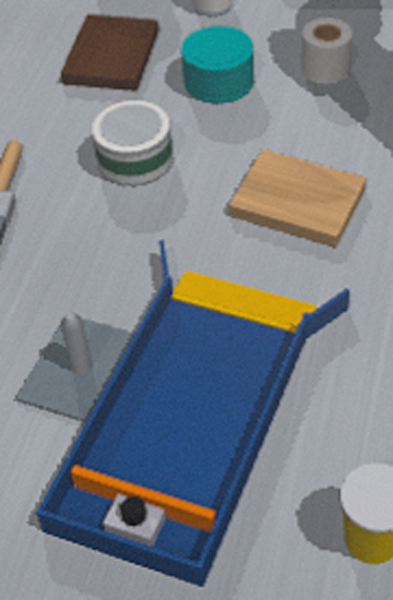

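Scene crop shows the tin top centred at (253,247), roll bore (69,106) and spindle tip (593,206), scale 2.286. Side crop shows the tin top (132,127), bore (327,32) and spindle tip (72,315), scale 2.183.

```bash
cat > t.py <<'E'
from h import *
np.set_printoptions(precision=4,suppress=True)
def tri(a,ua,b,ub):
    A=np.zeros((3,3)); v=np.zeros(3)
    for c,u in((a,ua),(b,ub)):
        r=ray(c,u)[0]; r/=np.linalg.norm(r); M=np.eye(3)-np.outer(r,r); A+=M; v+=M@c['T'][:3,3]
    return np.linalg.solve(A,v)
E
python3 - <<'E'
from t import *
a=shot('scene'); b=shot('side')
f=lambda u:[180+u[0]/2.286,150+u[1]/2.286]; g=lambda u:[195+u[0]/2.183,110+u[1]/2.183]
P={}
for n,u,w in[('tin',(253,247),(132,127)),('roll',(69,106),(327,32)),('spindle',(593,206),(72,315)),('wingL',(440,95),(348,291)),('wingR',(413,217),(162,242)),('backL',(768,144),(203,573)),('backR',(775,240),(41,514)),
 ('bA',(281,101),(365,187)),('bB',(365,112),(335,232)),('bC',(245,175),(262,151)),('bD',(336,187),(231,203)),('fL',(710,144),(213,516)),('fR',(717,220),(74,468)), ('cupbrown',(614,345),(0,0))]:
    P[n]=tri(a,f(u),b,g(w)); print(n,P[n])
w=(onz(a,[[361,244],[373,191]],.03)+onz(b,[[268,221],[354,243]],.03))/2
bk=(onz(a,[f((775,240)),f((768,144))],.035)+onz(b,[g((41,514)),g((203,573))],.035))/2
fe=(onz(a,[f((717,230)),f((709,145))],.033)+onz(b,[g((74,468)),g((213,516))],.033))/2
bd=(onz(a,[f(u) for u in((281,101),(365,112),(245,175),(336,187))],.02)+onz(b,[g(u) for u in((365,187),(335,232),(262,151),(231,203))],.02))/2
print('wing',w,'back',bk,'fence',fe,'board',bd,sep='\n')
mb,mw=bk.mean(0),w.mean(0); d=(mb-mw)[:2]; L=np.linalg.norm(d); th1=np.arctan2(d[0],d[1])
cr=[np.arctan2(-(q[0]-q[1])[1]*-1,1) for q in(w,bk)]
tw=[np.arctan2((q[1]-q[0])[1],-(q[1]-q[0])[0]) for q in (w,bk,fe)]
print('len',L,'exp .332; angle',th1,tw)
E
```

```text
tin [ 0.6632 -0.1184  0.0527]
roll [ 0.471  -0.3321  0.0603]
spindle [0.626  0.1829 0.0871]
wingL [0.3812 0.0538 0.0291]
wingR [0.5869 0.0264 0.0295]
backL [0.4518 0.3832 0.0349]
backR [0.601  0.3576 0.035 ]
bA [ 0.3867 -0.1188  0.0136]
bB [ 0.4091 -0.028   0.0236]
bC [ 0.5159 -0.1459  0.0159]
bD [ 0.5315 -0.0523  0.0186]
fL [0.4553 0.3278 0.0327]
fR [0.585  0.3097 0.0405]
cupbrown [0.8129 0.0705 0.2427]
wing
[[0.5868 0.0275 0.03  ]
 [0.3811 0.0545 0.03  ]]
back
[[0.6011 0.3576 0.035 ]
 [0.4524 0.3829 0.035 ]]
fence
[[0.5886 0.3082 0.033 ]
 [0.4563 0.3272 0.033 ]]
board
[[ 0.3895 -0.1143  0.02  ]
 [ 0.4075 -0.0301  0.02  ]
 [ 0.5188 -0.1438  0.02  ]
 [ 0.5331 -0.0521  0.02  ]]
len 0.33200583778978077 exp .332; angle 0.12905510139878257 [np.float64(0.13058588240262575), np.float64(0.16886223068863188), np.float64(0.14246736490492826)]
```

```bash
cat > d.py <<'E'
from t import *
O=np.array([.4908,.0926]); th=.131; ux=np.array([np.sin(th),np.cos(th)]); uy=np.array([-ux[1],ux[0]])
W=lambda x,y: O+x*ux+y*uy
Tr=lambda p:np.array([(np.array(p)[:2]-O)@ux,(np.array(p)[:2]-O)@uy])
def delta(p,yaw,s=None):
    s=s or state(); r=R.from_euler('xyz',s['tool_rot']); q=R.from_euler('xyz',[np.pi,0,yaw])
    return np.round(np.r_[1e3*r.inv().apply(np.array(p)-s['ee_pos']),np.degrees((r.inv()*q).as_rotvec())],2)
YAW=np.pi/2-th
E
python3 - <<'E'
from d import *
a=shot('scene'); b=shot('side')
print(tri(a,(268,160),b,(408,160)),tri(a,(220,233),b,(295,132)))
print('board,tin,roll,spindle in tray',[Tr(p) for p in((.462,-.085),(.6632,-.1184),(.471,-.3321),(.626,.183))])
print(W(-.26,.005)); print(delta([*W(-.26,.005),.25],YAW))
E
```

```text
[ 0.2879 -0.2237  0.054 ] [ 0.5992 -0.279   0.0564]
board,tin,roll,spindle in tray [array([-0.1798,  0.0054]), array([-0.1867, -0.1985]), array([-0.4236, -0.0358]), array([ 0.1073, -0.1222])]
[ 0.4519 -0.1645]
[ 381.97 -357.76   -0.32   -0.01   -0.    -65.08]
```

Emit:
{"method": "apply_moves", "body": {"deltas": [[0.038,-0.036,0,0,0,-7,0.085],[0.076,-0.071,0,0,0,-14,0.085],[0.114,-0.107,0,0,0,-21,0.085],[0.152,-0.143,0,0,0,-28,0.085],[0.19,-0.178,0,0,0,-35,0.085],[0.228,-0.214,0,0,0,-42,0.085],[0.266,-0.25,0,0,0,-49,0.085],[0.304,-0.285,0,0,0,-56,0.085]]}}

```text
time: 1.12
ee_pos: [0.3587, -0.3281, 0.2501]
tool_rot: [3.141, 0.001, 1.287]
ft_force: [0.9, -1.6, -0.8]
grip_width: 0.0849
grip_force: 0.0
```

```bash
python3 -c "
from d import *
print(state()['joints'],delta([*W(-.27,.003),.15],YAW))"
```

```text
[ 0.9312  0.2776 -0.3334  1.9459  0.1123  0.9349  0.2591] [173.65  47.05  99.97   0.03   0.04  -8.75]
```

Emit:
{"method": "apply_moves", "body": {"deltas": [[0.035,0.009,0.01,0,0,-4,0.085],[0.07,0.018,0.02,0,0,-8,0.085],[0.105,0.028,0.03,0,0,-8,0.085],[0.14,0.037,0.04,0,0,-8,0.085],[0.14,0.037,0.05,0,0,-8,0.085],[0.14,0.037,0.05,0,0,-8,0.085]]}}

```text
time: 1.62
ee_pos: [0.4336, -0.204, 0.1984]
tool_rot: [-3.139, -0.001, 1.426]
ft_force: [-0.6, -0.5, -0.7]
grip_width: 0.0848
grip_force: 0.0
```

```bash
python3 -c "
from d import *
print(state()['ee_pos'],state()['joints'],delta([*W(-.26,.003),.15],YAW))
c=shot('wrist'); save(c,'w1.png')
print(proj(c,[*[[*p,.02] for p in ((.3895,-.1143),(.4075,-.03),(.5188,-.1438),(.5331,-.052))]]))"
```

```text
[ 0.4336 -0.204   0.1984] [ 0.6928  0.3519 -0.4149  2.0047  0.1892  0.824   0.0258] [41.68 14.46 48.41 -0.12 -0.07 -0.82]
[[254.9977  79.3301]
 [256.9988 -32.2259]
 [408.5045  92.0174]
 [416.8041 -26.9072]]
```

View pics/w1.png

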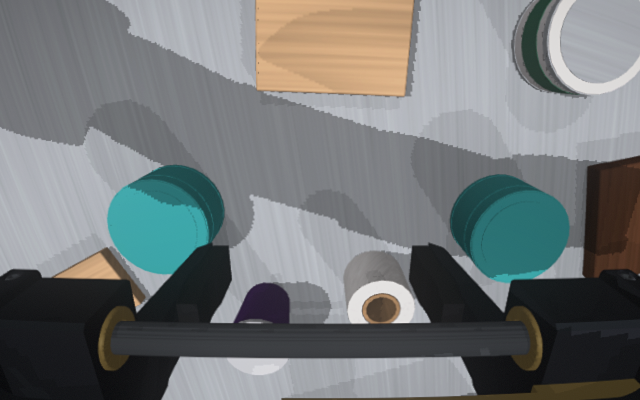

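Wrist view: the board's rear edge runs from (256,90) to (406,96), within about 10 px of prediction. Tin is at right, roll bore at (381,310).

```bash
python3 -c "
from d import *
c=shot('wrist')
q=onz(c,[(256,90),(406,96)],.02); print(q,[Tr(p) for p in q],np.linalg.norm(q[0]-q[1]))
print(Tr(onz(c,[(381,308)],.06)[0]),onz(c,[(381,308)],.06))
print(delta([*W(-.262,.003),.06],YAW))"
```

```text
[[ 0.3882 -0.125   0.02  ]
 [ 0.5161 -0.1492  0.02  ]] [array([-0.2292,  0.0733]), array([-0.2364, -0.0567])] 0.130198746598488
[-0.4242 -0.0354] [[ 0.4705 -0.3326  0.06  ]]
[ 42.94  14.46 139.63  -0.06   0.02  -1.13]
```

Emit:
{"method": "apply_moves", "body": {"deltas": [[0.025,0.006,0.035,0,0,-1,0.085],[0.045,0.012,0.07,0,0,-1,0.085],[0.048,0.012,0.105,0,0,-1,0.085],[0.048,0.012,0.14,0,0,-1,0.085],[0.048,0.012,0.165,0,0,-1,0.085],[0.048,0.012,0.176,0,0,-1,0.085],[0.048,0.012,0.176,0,0,-1,0.085],[0.048,0.012,0.176,0,0,-1,0.085]]}}

```text
time: 2.38
ee_pos: [0.4529, -0.1618, 0.0245]
tool_rot: [3.141, 0.001, 1.437]
ft_force: [-0.1, -0.9, 0.8]
grip_width: 0.0849
grip_force: 0.0
```

```bash
python3 -c "
from d import *
s=state();print(s['ee_pos'],Tr(s['ee_pos']),s['ft_force'],s['tool_rot'],delta([*W(-.15,.004),.022],YAW))"
```

```text
[ 0.4529 -0.1618  0.0245] [-0.2571  0.0043] [-0.0793 -0.8672  0.8142] [3.1411 0.0007 1.4367] [107.14  -0.     2.39   0.03   0.04  -0.18]
```

Emit:
{"method": "apply_moves", "body": {"deltas": [[0.008,0,0.002,0,0,0,0.085],[0.018,0,0.002,0,0,0,0.085],[0.03,0,0.002,0,0,0,0.085],[0.044,0,0.002,0,0,0,0.085],[0.058,0,0.002,0,0,0,0.085],[0.072,0,0.002,0,0,0,0.085],[0.086,0,0.002,0,0,0,0.085],[0.1,0,0.002,0,0,0,0.085]]}}

```text
time: 3.05
ee_pos: [0.4667, -0.0603, 0.023]
tool_rot: [3.139, 0.0, 1.439]
ft_force: [-0.5, -1.6, -0.0]
grip_width: 0.0846
grip_force: 1.2
```

```bash
python3 -c "
from d import *
s=state();print(s['ee_pos'],Tr(s['ee_pos']),s['ft_force'],s['tool_rot'],delta([*W(-.05,.002),.022],YAW))
c=shot('wrist'); save(c,'w2.png')"
```

```text
[ 0.4667 -0.0603  0.023 ] [-0.1547  0.0039] [-0.4575 -1.6469 -0.0336] [3.1394 0.0002 1.4386] [104.73   1.76   1.03   0.13   0.01  -0.07]
```

View pics/w2.png

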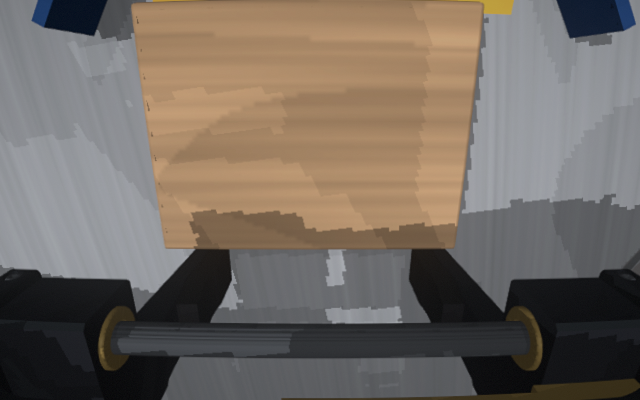

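Board is square to the fingers: rear edge (164..455,248), centre about 4 mm left of the tool, front edge at the ramp. I'll push on with a slight drift to the right.

Emit:
{"method": "apply_moves", "body": {"deltas": [[0.008,0.001,0.001,0,0,0,0.085],[0.02,0.002,0.001,0,0,0,0.085],[0.032,0.003,0.001,0,0,0,0.085],[0.044,0.004,0.001,0,0,0,0.085],[0.056,0.005,0.001,0,0,0,0.085],[0.068,0.006,0.001,0,0,0,0.085],[0.08,0.006,0.001,0,0,0,0.085],[0.092,0.006,0.001,0,0,0,0.085]]}}

```text
time: 3.77
ee_pos: [0.4842, 0.0288, 0.0212]
tool_rot: [3.141, 0.001, 1.437]
ft_force: [0.5, -2.4, 0.5]
grip_width: 0.0849
grip_force: 1.2
```

```bash
python3 -c "
from d import *
s=state();print(s['ee_pos'],Tr(s['ee_pos']),s['ft_force'],s['tool_rot'],delta([*W(.05,.0),.022],YAW))
"
```

```text
[0.4842 0.0288 0.0212] [-0.0641 -0.0018] [ 0.5207 -2.409   0.4644] [3.141  0.0007 1.4372] [114.1   -2.1   -0.89   0.03   0.04  -0.15]
```

Emit:
{"method": "apply_moves", "body": {"deltas": [[0.012,0,-0.001,0,0,0,0.085],[0.024,0,-0.001,0,0,0,0.085],[0.036,0,-0.001,0,0,0,0.085],[0.048,-0.001,-0.001,0,0,0,0.085],[0.06,-0.001,-0.001,0,0,0,0.085],[0.072,-0.001,-0.001,0,0,0,0.085],[0.084,-0.001,-0.001,0,0,0,0.085],[0.096,-0.001,-0.001,0,0,0,0.085]]}}

```text
time: 4.43
ee_pos: [0.4957, 0.1253, 0.0217]
tool_rot: [-3.141, 0.0, 1.438]
ft_force: [0.5, -1.8, 1.4]
grip_width: 0.0848
grip_force: 1.2
```

```bash
python3 -c "
from d import *
s=state();print(s['ee_pos'],Tr(s['ee_pos']),s['ft_force'],s['tool_rot'],delta([*W(.1,.0),.022],YAW))
c=shot('wrist'); d=shot('scene'); save({'color':np.vstack([c['color'][:240],cv2.resize(d['color'][170:290,340:540],(640,384))[:350]])},'w3.png')
"
```

```text
[0.4957 0.1253 0.0217] [ 0.033  -0.0006] [ 0.5374 -1.8305  1.44  ] [-3.1414  0.0003  1.4383] [66.97 -0.66 -0.31 -0.01  0.01 -0.09]
```

View pics/w3.png

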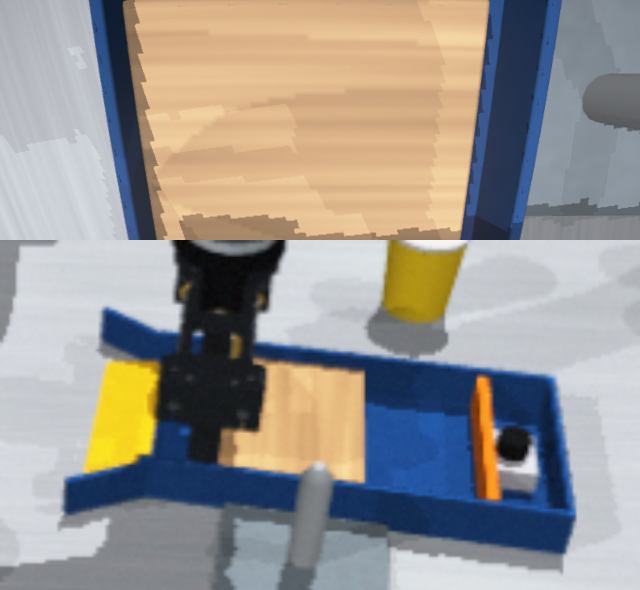

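The board lies flat in the channel and square, and the stop is clear of it by about 80 mm.

Emit:
{"method": "apply_moves", "body": {"deltas": [[0.012,0,0,0,0,0,0.085],[0.024,0,0,0,0,0,0.085],[0.036,0,0,0,0,0,0.085],[0.046,0,0,0,0,0,0.085],[0.056,0,0,0,0,0,0.085],[0.064,0,0,0,0,0,0.085],[0.07,0,0,0,0,0,0.085],[0.07,0,0,0,0,0,0.085]]}}

```text
time: 5.2
ee_pos: [0.505, 0.1956, 0.0218]
tool_rot: [3.141, -0.001, 1.44]
ft_force: [0.5, 0.6, -0.7]
grip_width: 0.0851
grip_force: 0.0
```

```bash
python3 -c "
from d import *
s=state();print(s['ee_pos'],Tr(s['ee_pos']),s['ft_force'],s['tool_rot'])
c=shot('wrist'); save({'color':c['color'][:240]},'w4.png')
h=cv2.cvtColor(c['color'],cv2.COLOR_RGB2HSV)
for u in (200,250,300,350,400):
  m=cv2.inRange(h[:200,u:u+1],(5,215,80),(14,255,255)); v=np.where(m[:,0])[0]; print(u,(v.min(),v.max()) if len(v) else None, h[0:60:6,u].tolist() if u==300 else '')
"
```

```text
[0.505  0.1956 0.0218] [ 0.104  -0.0006] [ 0.5332  0.6456 -0.6861] [ 3.1412 -0.0014  1.44  ]
200 None 
250 None 
300 None [[15, 98, 214], [16, 96, 220], [15, 97, 221], [16, 95, 225], [17, 92, 230], [16, 90, 232], [15, 95, 221], [16, 95, 222], [16, 94, 226], [16, 96, 224]]
350 None 
400 None
```

View pics/w4.png

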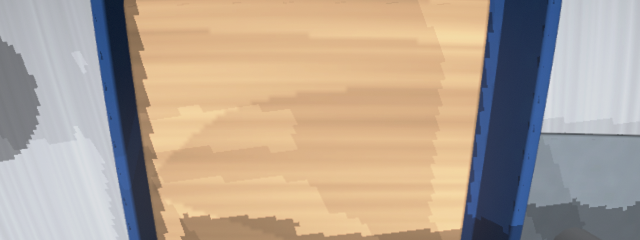

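Emit:
{"method": "apply_moves", "body": {"deltas": [[0.0015,0,0,0,0,0,0.085],[0.003,0,0,0,0,0,0.085],[0.0045,0,0,0,0,0,0.085],[0.006,0,0,0,0,0,0.085]]}}

```text
time: 5.58
ee_pos: [0.5056, 0.1988, 0.0216]
tool_rot: [-3.141, 0.001, 1.437]
ft_force: [-0.6, -2.0, 1.1]
grip_width: 0.0852
grip_force: 0.8
```

Emit:
{"method": "apply_moves", "body": {"deltas": [[0.001,0,0,0,0,0,0.085],[0.002,0,0,0,0,0,0.085]]}}

```text
time: 5.75
ee_pos: [0.5059, 0.2014, 0.0217]
tool_rot: [-3.141, 0.0, 1.438]
ft_force: [-0.0, -1.4, 0.8]
grip_width: 0.0846
grip_force: 0.6
```

```bash
python3 -c "
from m import *
from d import *
s=state();print(Tr(s['ee_pos']),s['ft_force'])
a=shot('scene'); b=shot('side'); save({'color':np.vstack([cv2.resize(a['color'][180:270,400:530],None,fx=3,fy=3,interpolation=2),cv2.resize(b['color'][270:370,200:330],None,fx=3,fy=3,interpolation=2)])},'f1.png')
"
```

```text
[ 0.1098 -0.0008] [-0.0321 -1.4261  0.8213]
```

View pics/f1.png

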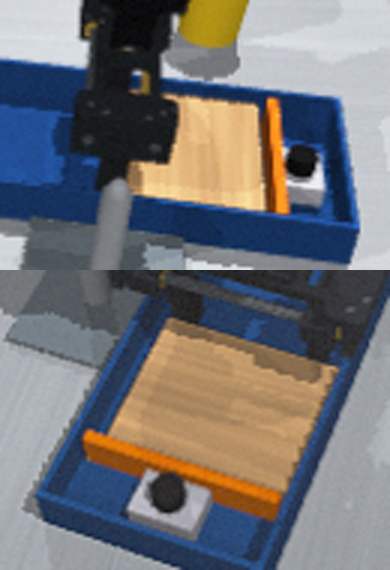

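The gap to the stop is only a few millimetres now, so I'll creep.

Emit:
{"method": "apply_moves", "body": {"deltas": [[0.001,0,0,0,0,0,0.085],[0.002,0,0,0,0,0,0.085],[0.002,0,0,0,0,0,0.085]]}}

```text
time: 6.1
ee_pos: [0.5062, 0.2039, 0.0217]
tool_rot: [3.142, -0.0, 1.439]
ft_force: [-0.2, -0.6, -0.6]
grip_width: 0.0847
grip_force: 0.4
```

Emit:
{"method": "apply_moves", "body": {"deltas": [[0.001,0,0,0,0,0,0.085],[0.001,0,0,0,0,0,0.085]]}}

```text
time: 6.27
ee_pos: [0.5063, 0.2047, 0.0217]
tool_rot: [-3.142, -0.0, 1.438]
ft_force: [0.1, -1.1, 0.0]
grip_width: 0.0852
grip_force: 0.6
```

Now x ≈ 0.113 with no contact yet.

Emit:
{"method": "apply_moves", "body": {"deltas": [[0.001,0,0,0,0,0,0.085],[0.001,0,0,0,0,0,0.085]]}}

```text
time: 6.43
ee_pos: [0.5064, 0.2057, 0.0217]
tool_rot: [-3.142, -0.0, 1.438]
ft_force: [-0.5, -1.6, -0.5]
grip_width: 0.0851
grip_force: 0.5
```

Emit:
{"method": "apply_moves", "body": {"deltas": [[0.0007,0,0,0,0,0,0.085],[0.0007,0,0,0,0,0,0.085]]}}

```text
time: 6.6
ee_pos: [0.5065, 0.2062, 0.0217]
tool_rot: [-3.141, 0.0, 1.438]
ft_force: [-0.7, -1.2, 0.8]
grip_width: 0.0849
grip_force: 0.8
```

Emit:
{"method": "apply_moves", "body": {"deltas": [[0.001,0,0,0,0,0,0.085],[0.001,0,0,0,0,0,0.085]]}}

```text
time: 6.77
ee_pos: [0.5065, 0.2062, 0.0217]
tool_rot: [-3.141, 0.002, 1.438]
ft_force: [-1.4, -4.2, 3.4]
grip_width: 0.0852
grip_force: 2.3
```

Emit:
{"method": "apply_moves", "body": {"deltas": [[0.0007,0,0,0,0,0,0.085],[0.0007,0,0,0,0,0,0.085]]}}

```text
time: 6.93
ee_pos: [0.5065, 0.2063, 0.0217]
tool_rot: [-3.141, 0.003, 1.438]
ft_force: [0.2, -6.8, 4.5]
grip_width: 0.085
grip_force: 3.2
```

Contact at about 6.8 N with the TCP stationary. Hold half a second, then back off.

Emit:
{"method": "apply_moves", "body": {"deltas": [[0.0003,0,0,0,0,0,0.085],[0.0003,0,0,0,0,0,0.085],[0.0003,0,0,0,0,0,0.085],[0.0003,0,0,0,0,0,0.085],[0.0003,0,0,0,0,0,0.085],[0.0003,0,0,0,0,0,0.085]]}}

```text
time: 7.43
ee_pos: [0.5065, 0.2063, 0.0216]
tool_rot: [-3.141, 0.003, 1.437]
ft_force: [-1.6, -7.2, 5.1]
grip_width: 0.0851
grip_force: 3.5
```

Emit:
{"method": "apply_moves", "body": {"deltas": [[-0.004,0,0,0,0,0,0.085],[-0.015,0,0,0,0,0,0.085],[-0.035,0,-0.01,0,0,0,0.085],[-0.065,0,-0.04,0,0,0,0.085],[-0.1,0,-0.075,0,0,0,0.085],[-0.135,0,-0.11,0,0,0,0.06],[-0.17,0,-0.14,0,0,0,0.06],[-0.2,0,-0.15,0,0,0,0.06]]}}

```text
time: 8.1
ee_pos: [0.4823, 0.0183, 0.1696]
tool_rot: [3.138, -0.002, 1.44]
ft_force: [1.0, -0.4, 0.5]
grip_width: 0.067
grip_force: 0.0
```

```bash
python3 -c "
from m import *
from d import *
s=state();print(s['ee_pos'],Tr(s['ee_pos']),s['joints'],delta([*W(-.03,0),.17],YAW))
c=shot('wrist'); a=shot('scene');b=shot('side')
save({'color':np.vstack([cv2.resize(c['color'][:280],(480,210)),np.hstack([cv2.resize(b['color'][270:370,200:330],None,fx=2.5,fy=2.5,interpolation=2)])[:250,:].repeat(1,0) if 0 else cv2.copyMakeBorder(cv2.resize(a['color'][180:270,400:530],None,fx=3.6,fy=3.6,interpolation=2),0,0,0,12,0)])},'f2.png')
for n,c2,bx in(('scene',a,(475,200,510,265)),('side',b,(220,315,300,355))):
  m=mask(c2,(5,170,90),(17,255,255),bx); print(n,m.sum(),hull(m,2.0).tolist())
"
```

```text
[0.4823 0.0183 0.1696] [-0.0748 -0.0012] [ 0.1598  0.3926 -0.3513  2.0262  0.1933  0.7498 -0.4389] [44.77 -1.21 -0.3   0.21 -0.11  0.03]
scene 169 [[489, 213], [492, 213], [495, 250], [491, 250]]
side 532 [[290, 352], [231, 333], [229, 323], [293, 344]]
```

View pics/f2.png

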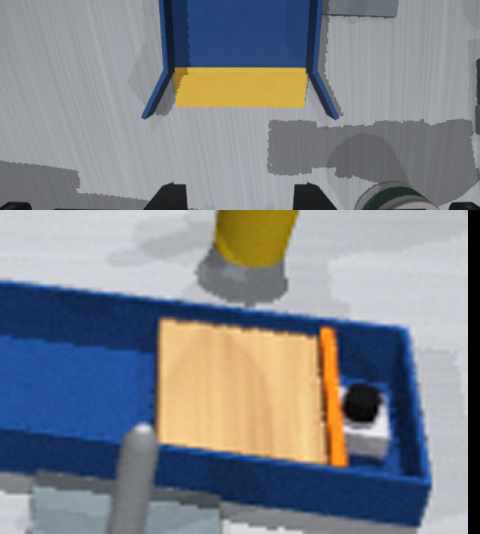

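Stop unmoved (same pixels: 489–495, 213–250) and the board rests against it squarely. Next the tin: first a sideways push to the tray's axis, then forward.

```bash
cat >> d.py <<'E'
def aim(frm,to,back):
    frm=np.array(frm);d=np.array(to)-frm; d/=np.linalg.norm(d); p=frm-d*back
    w=d[0]*ux+d[1]*uy; return W(*p),np.arctan2(w[1],w[0])
E
python3 -c "
from m import *
from d import *
a=shot('scene')
for n,lo,hi,bx,z in(('brush',(8,80,80),(22,255,255),(280,310,345,340),.008),('darkb',(0,60,20),(15,255,120),(145,270,240,325),.02)):
  m=mask(a,lo,hi,bx); print(n,onz(a,hull(m,2.),z)[:,:2].tolist())
# tin top via white rim ellipse
b=shot('side')
for n,c,bx in(('scene',a,(262,238,322,292)),('side',b,(230,150,282,198))):
  m=mask(c,(45,60,0),(90,255,140),bx); print(n,m.sum(),onz(c,hull(m,1.5),.025)[:,:2].round(3).tolist())
p,y=aim((-.187,-.1985),(-.16,0),.07); print(p,y,delta([*p,.15],y))"
```

```text
brush [[0.7877417258255138, -0.021511953472025235], [0.8020946451070529, -0.020786660509746008], [0.8073320351481956, -0.02800171475135418], [0.8149868934529688, -0.10412413459979593], [0.7984939661127758, -0.10615008234790488], [0.7933049478779526, -0.10105792423299309]]
darkb [[0.7031000986595773, -0.2404787130014884], [0.8123730963674187, -0.23346489138951249], [0.8152820013204578, -0.3572196029879366], [0.8035246488851774, -0.3631502227430972], [0.7084397481346763, -0.36686186505215895]]
scene 319 [[0.671, -0.073], [0.701, -0.087], [0.714, -0.122], [0.702, -0.148], [0.688, -0.158], [0.668, -0.163], [0.656, -0.075]]
side 167 [[0.62, -0.122], [0.628, -0.086], [0.641, -0.076], [0.67, -0.07], [0.703, -0.098], [0.624, -0.129]]
[ 0.7307 -0.1371] 2.875402169807336 [-121.74  267.64   17.13    0.06   -0.02  -82.34]
```

Emit:
{"method": "apply_moves", "body": {"deltas": [[-0.01,0.022,0.001,0,0,-7,0.06],[-0.02,0.045,0.003,0,0,-14,0.06],[-0.03,0.067,0.004,0,0,-21,0.06],[-0.04,0.089,0.005,0,0,-28,0.06],[-0.05,0.112,0.007,0,0,-35,0.06],[-0.061,0.134,0.008,0,0,-42,0.06],[-0.071,0.156,0.01,0,0,-49,0.06],[-0.081,0.178,0.011,0,0,-56,0.06]]}}

```text
time: 9.02
ee_pos: [0.648, -0.0833, 0.1544]
tool_rot: [3.141, -0.002, 2.425]
ft_force: [0.7, 0.1, -0.9]
grip_width: 0.0602
grip_force: 0.0
```

```bash
python3 -c "
from d import *
p,y=aim((-.187,-.1985),(-.16,0),.07); print(state()['joints'],delta([*p,.15],y))"
```

```text
[ 0.4014  0.7069 -0.5118  1.5753  0.3947  0.9659  0.6185] [-97.71  13.77   4.2    0.05  -0.14 -25.82]
```

Emit:
{"method": "apply_moves", "body": {"deltas": [[-0.022,0.003,0,0,0,-6.5,0.06],[-0.045,0.006,0,0,0,-13,0.06],[-0.07,0.01,0,0,0,-19.5,0.06],[-0.095,0.014,0,0,0,-25.5,0.06],[-0.095,0.014,0,0,0,-25.5,0.06],[-0.095,0.014,0.0,0,0,-25.5,0.06]]}}

```text
time: 9.52
ee_pos: [0.7279, -0.136, 0.154]
tool_rot: [3.14, -0.002, 2.861]
ft_force: [-0.4, 0.5, 0.3]
grip_width: 0.0596
grip_force: 0.0
```

```bash
python3 -c "
from m import *
from d import *
p,y=aim((-.187,-.1985),(-.16,0),.07); s=state();print(s['ee_pos'],delta([*p,.022],y))
c=shot('wrist'); print(proj(c,[[.663,-.1184,.056]]))
# bright low-sat lid: rim contour near the projection
h=cv2.cvtColor(c['color'],cv2.COLOR_RGB2HSV)
u,v=proj(c,[[.663,-.1184,.056]])[0].astype(int)
m=mask(c,(45,60,0),(90,255,140),(max(u-150,0),max(v-150,0),u+150,v+150)); q=hull(m,2.); print(m.sum(),q.tolist())
save(c,'wt.png')
"
```

```text
[ 0.7279 -0.136   0.154 ] [ -3.31  -0.55 131.95   0.1   -0.12  -0.85]
[[318.8095 104.7796]]Traceback (most recent call last):
  File "<string>", line 9, in <module>
    m=mask(c,(45,60,0),(90,255,140),(max(u-150,0),max(v-150,0),u+150,v+150)); q=hull(m,2.); print(m.sum(),q.tolist())
  File "m.py", line 6, in mask
    n,l,s,_=cv2.connectedComponentsWithStats(k); return (l==1+np.argmax(s[1:,4])).astype(np.uint8)
                                                              ~~~~~~~~~^^^^^^^^^
    return _wrapfunc(a, 'argmax', axis=axis, out=out, **kwds)
    return bound(*args, **kwds)
ValueError: attempt to get argmax of an empty sequence
```

```bash
python3 -c "
from d import *
c=shot('wrist'); g=cv2.GaussianBlur(cv2.cvtColor(c['color'],cv2.COLOR_RGB2GRAY),(5,5),0)
q=onz(c,[[319,105],[319,150]],.056); print(q)
r=cv2.HoughCircles(g[:260],cv2.HOUGH_GRADIENT,1.5,30,param1=100,param2=30,minRadius=40,maxRadius=90)
for k in r[0][:5]: print(k,onz(c,[k[:2]],.056)[0], np.linalg.norm(onz(c,[k[:2]-[k[2],0]],.056)-onz(c,[k[:2]],.056)))
"
```

```text
[[ 0.6625 -0.1175  0.056 ]
 [ 0.6909 -0.1258  0.056 ]]
[321.75 104.25  69.85] [ 0.6625 -0.1157  0.056 ] 0.04537663717077643
[92.25 92.25 67.  ] [ 0.6116 -0.2583  0.056 ] 0.0480713129641354
[45.75 96.75 79.15] [ 0.6041 -0.2912  0.056 ] 0.060712640938039006
[53.25 66.75 53.65] [ 0.5886 -0.2769  0.056 ] 0.0391290029802021
[401.25 186.75  47.8 ] [ 0.7317 -0.0778  0.056 ] 0.03345283504185124
```

Emit:
{"method": "apply_moves", "body": {"deltas": [[-0.003,0,0.035,0,0,-0.8,0.06],[-0.003,0,0.07,0,0,-0.8,0.06],[-0.003,0,0.105,0,0,-0.8,0.06],[-0.003,0,0.128,0,0,-0.8,0.06],[-0.003,0,0.132,0,0,-0.8,0.06],[-0.003,0,0.132,0,0,-0.8,0.06]]}}

```text
time: 10.12
ee_pos: [0.7289, -0.137, 0.0227]
tool_rot: [3.141, -0.004, 2.876]
ft_force: [1.0, 0.3, 0.8]
grip_width: 0.06
grip_force: 0.0
```

Emit:
{"method": "apply_moves", "body": {"deltas": [[0.01,0,0,0,0,0,0.06],[0.02,0,0,0,0,0,0.06],[0.03,0,0,0,0,0,0.06],[0.042,0,0,0,0,0,0.06],[0.055,0,0,0,0,0,0.06],[0.068,0,0,0,0,0,0.06],[0.08,0,0,0,0,0,0.06],[0.09,0,0,0,0,0,0.06]]}}

```text
time: 10.78
ee_pos: [0.6454, -0.1145, 0.0275]
tool_rot: [3.141, 0.006, 2.875]
ft_force: [1.6, -0.6, -0.6]
grip_width: 0.0599
grip_force: 1.1
```

```bash
cat > tin.py <<'E'
from m import *
from d import *
def tin(rmax=90):
    s=state(); print(Tr(s['ee_pos']),s['ee_pos'],s['ft_force'],s['tool_rot'])
    c=shot('wrist'); g=cv2.GaussianBlur(cv2.cvtColor(c['color'],cv2.COLOR_RGB2GRAY),(5,5),0)
    r=cv2.HoughCircles(g[:300],cv2.HOUGH_GRADIENT,1.5,30,param1=100,param2=30,minRadius=60,maxRadius=160)
    for k in r[0][:4]:
        p=onz(c,[k[:2]],.056)[0]; print(k,p,Tr(p),np.linalg.norm(onz(c,[k[:2]-[k[2],0]],.056)-p))
    for n,bx in(('scene',None),('side',None)):
        c=shot(n); m=mask(c,(45,60,0),(80,255,140),(0,0,640,400)); q=hull(m,1.5); print(n,m.sum(),(onz(c,q,.025)[:,:2]).mean(0),q.tolist())
E
python3 -c "
from tin import *
tin()"
```

```text
[-0.1851 -0.1803] [ 0.6454 -0.1145  0.0275] [ 1.5835 -0.5835 -0.5927] [3.1407 0.0056 2.8748]
[311.25 198.75 102.  ] [ 0.5998 -0.1056  0.056 ] [-0.1822 -0.1339] 0.03279483517242211
[341.25 192.75 114.3 ] [ 0.6004 -0.0958  0.056 ] [-0.1725 -0.1332] 0.036428103641042237
[276.75 191.25 154.2 ] [ 0.5945 -0.1155  0.056 ] [-0.1927 -0.13  ] 0.05015508604570625
[329.25 224.25 132.6 ] [ 0.6099 -0.1023  0.056 ] [-0.1777 -0.1435] 0.043759560008299676
scene 169 [ 0.6358 -0.1141] [[306, 262], [301, 264], [290, 262], [282, 256], [282, 251], [305, 257]]
side 169 [ 0.5867 -0.0801] [[295, 183], [294, 189], [290, 193], [280, 197], [267, 195], [261, 189]]
```

Emit:
{"method": "apply_moves", "body": {"deltas": [[0.01,0,0.001,0,0,0,0.06],[0.022,0,0.002,0,0,0,0.06],[0.034,0,0.003,0,0,0,0.06],[0.046,0,0.003,0,0,0,0.06],[0.058,0,0.003,0,0,0,0.06],[0.068,0,0.003,0,0,0,0.06],[0.076,0,0.003,0,0,0,0.06],[0.08,0,0.003,0,0,0,0.06]]}}

```text
time: 11.6
ee_pos: [0.573, -0.0942, 0.0252]
tool_rot: [3.139, 0.013, 2.875]
ft_force: [8.1, -1.8, 8.1]
grip_width: 0.0596
grip_force: 5.6
```

```bash
python3 -c "
from tin import *
tin()"
```

```text
[-0.1745 -0.1059] [ 0.573  -0.0942  0.0252] [ 8.0542 -1.8406  8.0782] [3.1391 0.0127 2.8745]
[320.25 207.75 142.5 ] [ 0.5299 -0.0831  0.056 ] [-0.1691 -0.0617] 0.04521762061238588
[302.25 176.25 140.7 ] [ 0.5185 -0.0857  0.056 ] [-0.1731 -0.0508] 0.043445562320630494
[336.75 177.75 139.2 ] [ 0.5218 -0.0756  0.056 ] [-0.1628 -0.0527] 0.042737926834910886
[287.25 203.25 145.8 ] [ 0.5257 -0.0927  0.056 ] [-0.1791 -0.0588] 0.046487688764129946
scene 163 [ 0.5636 -0.0947] [[317, 241], [307, 242], [297, 238], [294, 229], [318, 236]]
side 173 [ 0.5205 -0.0608] [[320, 198], [314, 204], [301, 207], [291, 204], [286, 195], [320, 193]]
```

Emit:
{"method": "apply_moves", "body": {"deltas": [[0.003,0,-0.002,0,0,0,0.06],[0.01,0,-0.003,0,0,0,0.06],[0.018,0,-0.003,0,0,0,0.06],[0.027,0,-0.003,0,0,0,0.06],[0.036,0,-0.003,0,0,0,0.06],[0.044,0,-0.003,0,0,0,0.06],[0.05,0,-0.003,0,0,0,0.06],[0.052,0,-0.003,0,0,0,0.06]]}}

```text
time: 12.42
ee_pos: [0.5169, -0.0799, 0.0251]
tool_rot: [3.141, 0.003, 2.875]
ft_force: [5.7, -1.7, 5.1]
grip_width: 0.06
grip_force: 3.4
```

```bash
python3 -c "
from tin import *
tin()"
```

```text
[-0.1676 -0.0484] [ 0.5169 -0.0799  0.0251] [ 5.7308 -1.6546  5.0682] [3.1411 0.0027 2.8752]
[320.25 203.25 139.5 ] [ 0.4728 -0.0685  0.056 ] [-0.1621 -0.0032] 0.044225308026744015
[303.75 173.25 141.  ] [ 0.4621 -0.0708  0.056 ] [-0.1657  0.0071] 0.04362623114579636
[330.75 231.75 139.35] [ 0.4831 -0.0678  0.056 ] [-0.16   -0.0134] 0.04536863436590577
[345.75 185.25 109.35] [ 0.4692 -0.0593  0.056 ] [-0.1535  0.0016] 0.033838523513955304
scene 153 [ 0.5044 -0.0848] [[325, 226], [308, 224], [304, 221], [303, 214], [326, 220]]
side 172 [ 0.4659 -0.0475] [[342, 201], [340, 207], [329, 214], [314, 212], [306, 202]]
```

Emit:
{"method": "apply_moves", "body": {"deltas": [[-0.006,0,-0.001,0,0,0,0.06],[-0.025,0,-0.01,0,0,0,0.06],[-0.03,0,-0.045,0,0,0,0.06],[-0.03,0,-0.08,0,0,0,0.06],[-0.03,0,-0.115,0,0,0,0.06],[-0.03,0,-0.13,0,0,0,0.06]]}}

```text
time: 13.07
ee_pos: [0.5456, -0.0878, 0.1571]
tool_rot: [3.141, 0.001, 2.875]
ft_force: [1.0, -0.4, 0.0]
grip_width: 0.0605
grip_force: 0.0
```

```bash
python3 -c "
from d import *
c=shot('wrist'); g=cv2.GaussianBlur(cv2.cvtColor(c['color'],cv2.COLOR_RGB2GRAY),(5,5),0)
r=cv2.HoughCircles(g[:260],cv2.HOUGH_GRADIENT,1.5,30,param1=100,param2=30,minRadius=50,maxRadius=90)
for k in r[0][:3]: p=onz(c,[k[:2]],.056)[0]; print(k,p,Tr(p), np.linalg.norm(onz(c,[k[:2]-[k[2],0]],.056)-p))
print(state()['ee_pos'],delta([*W(-.235,-.004),.15],YAW))
"
```

```text
[321.75  92.25  70.55] [ 0.4737 -0.0675  0.056 ] [-0.1609 -0.0039] 0.04589447885092146
[ 0.5465 -0.088   0.1584] [ 65.63 -72.76   8.2    0.14   0.14  82.21]
```

Emit:
{"method": "apply_moves", "body": {"deltas": [[0.007,-0.008,0,0,0,7,0.06],[0.014,-0.016,0,0,0,14,0.06],[0.021,-0.023,0,0,0,21,0.06],[0.028,-0.031,0,0,0,28,0.06],[0.035,-0.039,0,0,0,35,0.06],[0.042,-0.047,0,0,0,42,0.06],[0.049,-0.054,0,0,0,49,0.06],[0.056,-0.062,0,0,0,56,0.06]]}}

```text
time: 13.78
ee_pos: [0.4726, -0.133, 0.1529]
tool_rot: [-3.138, -0.003, 1.891]
ft_force: [-0.2, 0.6, 0.4]
grip_width: 0.0597
grip_force: 0.0
```

```bash
python3 -c "
from d import *
print(state()['ee_pos'],delta([*W(-.235,-.004),.15],YAW))
"
```

```text
[ 0.4726 -0.133   0.1529] [ -4.83 -10.62   2.89  -0.25  -0.09  25.86]
```

Emit:
{"method": "apply_moves", "body": {"deltas": [[-0.001,-0.003,0,0,0,7,0.06],[-0.003,-0.006,0,0,0,14,0.06],[-0.004,-0.009,0,0,0,21,0.06],[-0.005,-0.011,0,0,0,26,0.06],[-0.005,-0.011,0,0,0,26,0.06],[-0.005,-0.011,0,0,0,26,0.06]]}}

```text
time: 14.28
ee_pos: [0.4649, -0.1412, 0.1533]
tool_rot: [-3.138, -0.0, 1.446]
ft_force: [-0.0, 0.5, -0.4]
grip_width: 0.0598
grip_force: 0.0
```

```bash
python3 -c "
from d import *
c=shot('wrist'); g=cv2.GaussianBlur(cv2.cvtColor(c['color'],cv2.COLOR_RGB2GRAY),(5,5),0)
r=cv2.HoughCircles(g[:260],cv2.HOUGH_GRADIENT,1.5,30,param1=100,param2=30,minRadius=50,maxRadius=90)
for k in r[0][:3]: p=onz(c,[k[:2]],.056)[0]; print(k,p,Tr(p), np.linalg.norm(onz(c,[k[:2]-[k[2],0]],.056)-p))
print(state()['ee_pos'],delta([*W(-.232,-.003),.0225],YAW))
"
```

```text
[323.25  90.75  56.9 ] [ 0.4754 -0.0671  0.056 ] [-0.1604 -0.0056] 0.03637395559214388
[353.25 102.75  67.55] [ 0.4936 -0.0769  0.056 ] [-0.1677 -0.025 ] 0.04352954556844997
[ 0.4652 -0.1411  0.1534] [  3.    -1.82 130.95  -0.14  -0.02   0.39]
```

Emit:
{"method": "apply_moves", "body": {"deltas": [[0.002,-0.001,0.035,0,0,0.3,0.06],[0.002,-0.001,0.07,0,0,0.3,0.06],[0.002,-0.001,0.105,0,0,0.3,0.06],[0.002,-0.001,0.126,0,0,0.3,0.06],[0.002,-0.001,0.13,0,0,0.3,0.06],[0.002,-0.001,0.13,0,0,0.3,0.06]]}}

```text
time: 14.83
ee_pos: [0.4642, -0.1387, 0.023]
tool_rot: [-3.138, -0.001, 1.44]
ft_force: [0.2, -0.3, 0.9]
grip_width: 0.0601
grip_force: 0.0
```

Emit:
{"method": "apply_moves", "body": {"deltas": [[0.01,0,0,0,0,0,0.06],[0.02,0,0,0,0,0,0.06],[0.03,0,0,0,0,0,0.06],[0.042,0,0,0,0,0,0.06],[0.054,0,0,0,0,0,0.06],[0.066,0,0,0,0,0,0.06],[0.078,0,0,0,0,0,0.06],[0.088,0,0,0,0,0,0.06]]}}

```text
time: 15.5
ee_pos: [0.4778, -0.0512, 0.0254]
tool_rot: [3.14, 0.001, 1.439]
ft_force: [-0.3, -4.4, 3.5]
grip_width: 0.0604
grip_force: 2.2
```

```bash
python3 -c "
from tin import *
tin()"
```

```text
[-0.1442 -0.0059] [ 0.4778 -0.0512  0.0254] [-0.3157 -4.4237  3.5346] [3.1397 0.0007 1.4391]
[320.25 210.75 115.8 ] [ 0.4828 -0.0097  0.056 ] [-0.1025 -0.0054] 0.037020203601304064
[338.25 186.75 119.4 ] [ 0.4894 -0.0025  0.056 ] [-0.0945 -0.011 ] 0.037216222424497486
[302.25 185.25 115.95] [ 0.4784 -0.0006  0.056 ] [-0.094   0.0001] 0.03630403594864698
[386.25 168.75  90.75] [0.5046 0.0012 0.056 ] [-0.0888 -0.0256] 0.02775884070613378
scene 239 [ 0.5077 -0.0101] [[365, 216], [364, 223], [355, 229], [339, 229], [331, 225], [330, 222], [332, 219]]
side 179 [0.4712 0.0162] [[334, 222], [329, 229], [323, 232], [311, 233], [302, 229], [297, 220], [334, 219]]
```

Emit:
{"method": "apply_moves", "body": {"deltas": [[0.008,0,0,0,0,0,0.06],[0.018,0,-0.001,0,0,0,0.06],[0.028,0,-0.001,0,0,0,0.06],[0.038,0,-0.001,0,0,0,0.06],[0.048,0,-0.001,0,0,0,0.06],[0.058,0,-0.001,0,0,0,0.06],[0.068,0,-0.001,0,0,0,0.06],[0.078,0,-0.001,0,0,0,0.06]]}}

```text
time: 16.32
ee_pos: [0.4873, 0.0248, 0.0254]
tool_rot: [-3.141, 0.002, 1.437]
ft_force: [-1.1, -9.6, 7.1]
grip_width: 0.0598
grip_force: 5.2
```

```bash
python3 -c "
from tin import *
tin()"
```

```text
[-0.0677 -0.0054] [0.4873 0.0248 0.0254] [-1.0963 -9.5972  7.0779] [-3.1414  0.002   1.4373]
[323.25 215.25 149.25] [0.4932 0.0647 0.056 ] [-0.0274 -0.006 ] 0.048135426509086005
[323.25 185.25 129.3 ] [0.4945 0.0746 0.056 ] [-0.0174 -0.006 ] 0.04038417726766278
[291.75 197.25 116.25] [0.4842 0.072  0.056 ] [-0.0213  0.0039] 0.03693061721727516
[353.25 197.25 114.6 ] [0.5033 0.0694 0.056 ] [-0.0213 -0.0154] 0.03599822155350393
scene 257 [0.51   0.0738] [[399, 217], [398, 224], [391, 230], [375, 232], [363, 227], [363, 223]]
side 229 [0.4861 0.0881] [[323, 242], [322, 248], [318, 252], [307, 256], [296, 255], [286, 247], [286, 243]]
```

Emit:
{"method": "apply_moves", "body": {"deltas": [[0.008,0,-0.001,0,0,0,0.06],[0.016,0,-0.001,0,0,0,0.06],[0.024,0,-0.001,0,0,0,0.06],[0.032,0,-0.001,0,0,0,0.06],[0.04,0,-0.001,0,0,0,0.06],[0.048,0,-0.001,0,0,0,0.06],[0.056,0,-0.001,0,0,0,0.06],[0.062,0,-0.001,0,0,0,0.06]]}}

```text
time: 17.13
ee_pos: [0.4951, 0.0885, 0.0259]
tool_rot: [-3.141, -0.001, 1.44]
ft_force: [-0.9, -0.8, -1.8]
grip_width: 0.0597
grip_force: 1.5
```

```bash
python3 -c "
from tin import *
tin()"
```

```text
[-0.0035 -0.0048] [0.4951 0.0885 0.0259] [-0.853  -0.8236 -1.8143] [-3.1408 -0.0008  1.4395]
[320.25 201.75 149.1 ] [0.5005 0.1327 0.056 ] [ 0.041  -0.0044] 0.04776454303888843
[344.25 180.75 117.6 ] [0.5088 0.1386 0.056 ] [ 0.0479 -0.0118] 0.036629033637374846
[294.75 183.75 119.55] [0.4934 0.1396 0.056 ] [0.047  0.0036] 0.03771266134382309
[282.75 224.25 159.15] [0.4874 0.1267 0.056 ] [0.0333 0.0078] 0.052897041564874014
scene 224 [0.5258 0.1319] [[425, 225], [421, 233], [413, 236], [402, 235], [392, 230], [392, 227]]
side 190 [0.4869 0.1516] [[314, 263], [314, 267], [308, 275], [295, 280], [284, 278], [275, 267]]
```

Emit:
{"method": "apply_moves", "body": {"deltas": [[0.004,0,0,0,0,0,0.06],[0.008,0,0,0,0,0,0.06],[0.012,0,0,0,0,0,0.06],[0.016,0,0,0,0,0,0.06],[0.019,0,0,0,0,0,0.06],[0.021,0,0,0,0,0,0.06],[0.022,0,0,0,0,0,0.06]]}}

```text
time: 17.87
ee_pos: [0.4984, 0.1089, 0.0262]
tool_rot: [3.142, -0.0, 1.439]
ft_force: [0.2, -3.2, -0.5]
grip_width: 0.0601
grip_force: 1.4
```

Emit:
{"method": "apply_moves", "body": {"deltas": [[-0.003,0,0,0,0,0,0.06],[-0.014,0,-0.002,0,0,0,0.06],[-0.028,0,-0.015,0,0,0,0.06],[-0.04,0,-0.05,0,0,0,0.07],[-0.065,0,-0.08,0,0,0,0.08],[-0.09,0,-0.11,0,0,0,0.086],[-0.1,0,-0.14,0,0,0,0.086],[-0.1,0,-0.14,0,0,0,0.086]]}}

```text
time: 18.53
ee_pos: [0.4879, 0.0056, 0.1712]
tool_rot: [3.133, 0.0, 1.433]
ft_force: [1.4, -0.3, 0.3]
grip_width: 0.0858
grip_force: 0.0
```

```bash
python3 -c "
from m import *
from d import *
c=shot('wrist'); g=cv2.GaussianBlur(cv2.cvtColor(c['color'],cv2.COLOR_RGB2GRAY),(5,5),0)
r=cv2.HoughCircles(g[:260],cv2.HOUGH_GRADIENT,1.5,30,param1=100,param2=30,minRadius=45,maxRadius=90)
for k in ([] if r is None else r[0][:4]): p=onz(c,[k[:2]],.06)[0]; print(k,p,Tr(p), np.linalg.norm(onz(c,[k[:2]-[k[2],0]],.06)-p))
a=shot('scene');b=shot('side'); pa=[]
for n,c2,bx,tb in(('scene',a,(475,200,510,265),(370,200,480,260)),('side',b,(220,315,300,355),(240,220,340,310))):
  m=mask(c2,(5,170,90),(17,255,255),bx); print(n,m.sum(),hull(m,2.0).tolist())
  m=mask(c2,(45,60,0),(80,255,140),tb); x,y,w,h=cv2.boundingRect(m); print('green',x,y,w,h, Tr(onz(c2,[[x,y+h*.4],[x+w,y+h*.4]],.032).mean(0)))
  save(c2,n+'_t.png')
print(state()['ee_pos'],delta([.4705,-.3326,.15],YAW))
"
```

```text
[476.25  68.25  63.75] [0.6051 0.08   0.06  ] [ 0.0025 -0.115 ] 0.04363166065648847
[278.25 135.75  84.15] [0.4653 0.0531 0.06  ] [-0.0425  0.0202] 0.05946002963060143
[144.75  68.25  65.7 ] [0.3839 0.1112 0.06  ] [0.0045 0.1084] 0.04636849012033376
[248.25 125.25  52.05] [0.4458 0.0633 0.06  ] [-0.0349  0.0408] 0.03655283870471858
scene 167 [[489, 213], [492, 213], [495, 250], [491, 250]]
green 396 221 38 17 [ 0.0592 -0.0236]
side 534 [[228, 324], [293, 345], [290, 352], [231, 333]]
green 272 269 40 19 [0.0792 0.0056]
[0.485  0.0091 0.1661] [-340.61   30.93   16.07    0.03   -0.01   -0.12]
```

```bash
python3 -c "
from m import *
from d import *
a=shot('scene');b=shot('side')
m=mask(a,(125,60,20),(155,255,255),(190,150,240,200)); x,y,w,h=cv2.boundingRect(m); print(x,y,w,h,onz(a,[[x+w/2,y+h/2]],.03))
m=mask(b,(125,60,20),(155,255,255),(365,105,410,160)); x,y,w,h=cv2.boundingRect(m); print(x,y,w,h,onz(b,[[x+w/2,y+h/2]],.03))
for yaw in (1.44,2.2,2.9): print(yaw,delta([.4705,-.3326,.15],yaw))
print(state()['joints'])
"
```

```text
204 167 24 25 [[ 0.3565 -0.3486  0.03  ]]
379 127 20 22 [[ 0.346 -0.338  0.03 ]]
1.44 [-341.31   31.21   15.03   -0.11    0.     -0.04]
2.2 [-341.31   31.21   15.03   -0.11   -0.04  -43.58]
2.9 [-341.31   31.21   15.03   -0.09   -0.08  -83.69]
[ 0.1247  0.3985 -0.2884  2.0232  0.163   0.7433 -0.3944]
```

Emit:
{"method": "apply_moves", "body": {"deltas": [[-0.041,0.004,0,0,0,-5.5,0.086],[-0.082,0.008,0,0,0,-11,0.086],[-0.123,0.012,0,0,0,-16.5,0.086],[-0.164,0.015,0,0,0,-22,0.086],[-0.205,0.019,0,0,0,-27.5,0.086],[-0.246,0.023,0,0,0,-33,0.086],[-0.287,0.027,0,0,0,-38.5,0.086],[-0.328,0.031,0,0,0,-43.5,0.086]]}}

```text
time: 19.45
ee_pos: [0.4719, -0.3207, 0.1646]
tool_rot: [-3.141, -0.003, 2.204]
ft_force: [1.3, -0.1, -0.4]
grip_width: 0.0862
grip_force: 0.0
```

```bash
python3 -c "
from d import *
print(state()['ee_pos'],state()['joints'],delta([.4705,-.3326,.16],2.2))
"
```

```text
[ 0.4719 -0.3207  0.1646] [ 0.798   0.5394 -0.3715  1.803   0.2502  0.848   0.9406] [-8.77 -8.22  4.59 -0.02 -0.15  0.22]
```

Emit:
{"method": "apply_moves", "body": {"deltas": [[-0.009,-0.008,0.01,0,0,0,0.086],[-0.009,-0.008,0.02,0,0,0,0.086],[-0.009,-0.008,0.02,0,0,0,0.086]]}}

```text
time: 19.7
ee_pos: [0.4698, -0.33, 0.1427]
tool_rot: [-3.14, -0.006, 2.197]
ft_force: [-0.2, 0.2, -1.4]
grip_width: 0.0858
grip_force: 0.0
```

```bash
python3 -c "
from d import *
print(state()['ee_pos'],delta([.4707,-.3325,.039],2.2))
"
```

```text
[ 0.4698 -0.33    0.1427] [ -3.16  -0.68 103.73  -0.06  -0.33  -0.19]
```

Centred to within 1–3 mm. Descend and grip.

Emit:
{"method": "apply_moves", "body": {"deltas": [[-0.001,0,0.03,0,0,0,0.086],[-0.001,0,0.06,0,0,0,0.086],[-0.001,0,0.085,0,0,0,0.086],[-0.001,0,0.1,0,0,0,0.086],[-0.001,0,0.102,0,0,0,0.086],[-0.001,0,0.102,0,0,0,0.086]], "squeeze": 15}}

```text
time: 20.2
ee_pos: [0.4721, -0.3295, 0.0433]
tool_rot: [-3.142, -0.003, 2.201]
ft_force: [0.1, 0.2, 0.1]
grip_width: 0.0858
grip_force: 0.0
```

Emit:
{"method": "apply_moves", "body": {"deltas": [[0,0,0,0,0,0,0.055],[0,0,0,0,0,0,0.055],[0,0,0,0,0,0,0.055],[0,0,0,0,0,0,0.055],[0,0,0,0,0,0,0.055],[0,0,0,0,0,0,0.055]], "squeeze": 15}}

```text
time: 20.7
ee_pos: [0.4726, -0.3329, 0.0453]
tool_rot: [3.141, 0.001, 2.197]
ft_force: [-1.6, -0.0, 7.4]
grip_width: 0.0632
grip_force: 15.0
```

```bash
python3 -c "
from d import *
s=state();print(s['ee_pos'],s['tool_rot'],s['grip_width'],s['grip_force'])
p=np.array([.626,.183]);y=np.pi-th; print(delta([*p,.16],y),s['joints'])
"
```

```text
[ 0.4726 -0.3329  0.0453] [3.1409 0.0014 2.1974] 0.0631904559078963 14.999806809355505
[ 327.78  426.78 -114.91    0.      0.09  -46.59] [ 0.7583  0.7266 -0.2996  1.8303  0.3377  0.6331  0.8824]
```

Emit:
{"method": "apply_moves", "body": {"deltas": [[0,0,-0.03,0,0,0,0.055],[0,0,-0.07,0,0,0,0.055],[0,0,-0.105,0,0,0,0.055],[0.018,0.023,-0.118,0,0,-3,0.055],[0.04,0.052,-0.118,0,0,-7,0.055],[0.062,0.081,-0.118,0,0,-12,0.055],[0.084,0.11,-0.118,0,0,-17,0.055],[0.106,0.138,-0.118,0,0,-22,0.055]]}}

```text
time: 21.37
ee_pos: [0.5217, -0.1644, 0.1625]
tool_rot: [-3.141, 0.001, 2.585]
ft_force: [0.9, -0.9, -1.2]
grip_width: 0.0632
grip_force: 15.0
```

```bash
python3 -c "
from d import *
s=state();print(s['ee_pos'],s['tool_rot'],s['grip_width'],s['grip_force'],s['joints'])
print(delta([.626,.183,.16],np.pi-th))
"
```

```text
[ 0.5217 -0.1644  0.1625] [-3.1415  0.0005  2.5852] 0.06321283573685045 14.9962300604966 [ 0.5997  0.5263 -0.4906  1.8625  0.3263  0.8321  0.9576]
[ 94.85 350.07   2.45  -0.01   0.03 -24.37]
```

Emit:
{"method": "apply_moves", "body": {"deltas": [[0.01,0.036,0,0,0,-3,0.055],[0.02,0.072,0,0,0,-6,0.055],[0.03,0.109,0,0,0,-9,0.055],[0.039,0.145,0,0,0,-12,0.055],[0.049,0.181,0,0,0,-15,0.055],[0.059,0.217,0,0,0,-18,0.055],[0.069,0.253,0,0,0,-21,0.055],[0.078,0.29,0,0,0,-24,0.055]]}}

```text
time: 22.03
ee_pos: [0.6095, 0.1226, 0.1621]
tool_rot: [-3.141, -0.0, 3.002]
ft_force: [0.5, -1.0, -1.1]
grip_width: 0.0634
grip_force: 15.0
```

```bash
python3 -c "
from d import *
s=state();print(s['ee_pos'],s['tool_rot'],s['grip_width'],s['grip_force'],s['joints'])
print(delta([.626,.183,.16],np.pi-th))
"
```

```text
[0.6095 0.1226 0.1621] [-3.1408 -0.0004  3.0025] 0.06344803848793736 14.998557768703904 [ 0.1391  0.6662 -0.5909  1.6588  0.4369  0.9524  0.8208]
[-8.   62.14  2.08 -0.04 -0.02 -0.46]
```

```bash
python3 -c "
from d import *
for n in('scene','side'):
  c=shot(n); im=cv2.imread('pics/'+n+'_t.png').astype(int)
  for z in (.04,.06,.07):
    u,v=proj(c,[[.626,.183,z]])[0]; l=proj(c,[[.626,.183,z]]+np.c_[c['T'][:3,0]*.0105].T)[0][0]-u
    r=int(round(v)); x0=int(u)-13; g=np.abs(np.diff(im[r-1:r+2,x0:x0+27].mean(0),axis=0)).sum(1)
    print(n,z,'pred %.1f..%.1f row %d'%(u-l,u+l,r),[(x0+i+1,int(k)) for i,k in enumerate(g) if k>22])
"
```

```text
scene 0.04 pred 431.0..441.1 row 257 [(425, 31), (426, 33), (433, 33), (441, 31), (442, 42), (443, 24), (448, 30)]
scene 0.06 pred 432.2..442.4 row 250 [(432, 58), (433, 64), (434, 44), (435, 25), (442, 35), (443, 71), (444, 90)]
scene 0.07 pred 432.8..443.1 row 246 [(433, 67), (434, 73), (435, 31), (436, 23), (443, 45), (444, 68), (445, 42), (447, 29), (448, 26)]
side 0.04 pred 225.9..235.8 row 268 [(219, 30), (222, 24), (225, 37), (227, 22), (236, 34)]
side 0.06 pred 224.5..234.5 row 263 [(219, 71), (220, 38), (223, 24), (224, 67), (226, 24), (235, 35)]
side 0.07 pred 223.8..233.9 row 260 [(221, 70), (222, 71), (223, 55), (225, 34), (226, 25), (232, 27), (234, 36)]
```

Emit:
{"method": "apply_moves", "body": {"deltas": [[-0.004,0.025,0,0,0,-0.3,0.055],[-0.008,0.048,0,0,0,-0.4,0.055],[-0.009,0.06,0,0,0,-0.4,0.055],[-0.009,0.063,0.005,0,0,-0.4,0.055],[-0.009,0.063,0.01,0,0,-0.4,0.055],[-0.009,0.063,0.01,0,0,-0.4,0.055]]}}

```text
time: 22.63
ee_pos: [0.6264, 0.1802, 0.1504]
tool_rot: [-3.139, -0.002, 3.006]
ft_force: [-0.6, -0.6, -1.1]
grip_width: 0.0633
grip_force: 15.0
```

```bash
python3 -c "
from d import *
s=state();print(s['ee_pos'],s['tool_rot'],s['ft_force'])
print(delta([.627,.184,.15],np.pi-th))
# roll silhouette vs background pictures
for n in('scene','side'):
  c=shot(n); save(c,n+'_r.png'); im=c['color'][:,:,::-1].astype(int)
  hsv=cv2.cvtColor(c['color'],cv2.COLOR_RGB2HSV)
  for z in (.097,.105,.112):
    p=[s['ee_pos'][0],s['ee_pos'][1],z]; u,v=proj(c,[p])[0]; l=proj(c,[p]+np.c_[c['T'][:3,0]*.032].T)[0][0]-u
    r=int(round(v)); x0=int(u)-24; g=np.abs(np.diff(im[r-1:r+2,x0:x0+50].mean(0),axis=0)).sum(1)
    print(n,z,'pred %.1f..%.1f row %d'%(u-l,u+l,r),[(x0+i+1,int(k)) for i,k in enumerate(g) if k>40])
"
```

```text
[0.6264 0.1802 0.1504] [-3.1389 -0.0022  3.0063] [-0.6439 -0.6311 -1.0547]
[-0.09  3.86  0.42 -0.15 -0.13 -0.25]
scene 0.097 pred 422.4..454.3 row 236 [(424, 49), (425, 106), (426, 105), (427, 65), (453, 42), (454, 75)]
scene 0.105 pred 422.9..454.9 row 233 [(423, 162), (424, 116), (455, 84), (456, 54)]
scene 0.112 pred 423.3..455.5 row 230 [(424, 41), (455, 58), (456, 94)]
side 0.097 pred 211.6..242.9 row 251 [(205, 51), (212, 45), (220, 129), (221, 121)]
side 0.105 pred 211.0..242.4 row 248 [(203, 40), (220, 40), (221, 147), (222, 107)]
side 0.112 pred 210.4..242.0 row 246 [(220, 116), (221, 152), (222, 46), (243, 58), (244, 45)]
```

Emit:
{"method": "apply_moves", "body": {"deltas": [[-0.001,0.004,0,0,0,0,0.055],[-0.001,0.004,0.008,0,0,0,0.055],[-0.001,0.004,0.016,0,0,0,0.055],[-0.001,0.004,0.024,0,0,0,0.055],[-0.001,0.004,0.032,0,0,0,0.055],[-0.001,0.004,0.04,0,0,0,0.055],[-0.001,0.004,0.04,0,0,0,0.055]]}}

```text
time: 23.32
ee_pos: [0.6276, 0.1856, 0.1098]
tool_rot: [-3.14, -0.003, 3.007]
ft_force: [0.5, 0.2, -1.2]
grip_width: 0.0629
grip_force: 15.0
```

```bash
python3 -c "
from d import *
s=state();print(s['ee_pos'],s['tool_rot'],s['ft_force'],delta([.628,.184,.052],np.pi-th))"
```

```text
[0.6276 0.1856 0.1098] [-3.14   -0.003   3.0074] [ 0.4908  0.2467 -1.2405] [-0.78 -1.43 57.77 -0.09 -0.17 -0.18]
```

The roll is threaded on the spindle with no contact force. Continue down.

Emit:
{"method": "apply_moves", "body": {"deltas": [[-0.001,-0.001,0.01,0,0,0,0.055],[-0.001,-0.001,0.02,0,0,0,0.055],[-0.001,-0.001,0.03,0,0,0,0.055],[-0.001,-0.001,0.04,0,0,0,0.055],[-0.001,-0.001,0.048,0,0,0,0.055],[-0.001,-0.001,0.054,0,0,0,0.055],[-0.001,-0.001,0.056,0,0,0,0.055],[-0.001,-0.001,0.056,0,0,0,0.055]]}}

```text
time: 23.98
ee_pos: [0.6294, 0.185, 0.0555]
tool_rot: [-3.141, -0.001, 3.007]
ft_force: [-0.1, 0.0, -0.6]
grip_width: 0.0637
grip_force: 15.0
```

```bash
python3 -c "
from d import *
s=state();print(s['ee_pos'],s['tool_rot'],s['ft_force'])"
```

```text
[0.6294 0.185  0.0555] [-3.1412 -0.0009  3.0075] [-0.0521  0.0208 -0.5867]
```

Roll bottom is about 4 mm above the deck. Lower to contact, then release.

Emit:
{"method": "apply_moves", "body": {"deltas": [[0,0,0.002,0,0,0,0.055],[0,0,0.004,0,0,0,0.055],[0,0,0.005,0,0,0,0.055],[0,0,0.005,0,0,0,0.055]]}}

```text
time: 24.32
ee_pos: [0.6299, 0.1852, 0.0514]
tool_rot: [3.141, 0.0, 3.007]
ft_force: [-0.2, 0.9, -1.5]
grip_width: 0.0632
grip_force: 15.0
```

Emit:
{"method": "apply_moves", "body": {"deltas": [[0,0,0,0,0,0,0.07],[0,0,0,0,0,0,0.085],[0,0,0,0,0,0,0.085],[0,0,0,0,0,0,0.085],[0,0,0,0,0,0,0.085]]}}

```text
time: 24.73
ee_pos: [0.6298, 0.1851, 0.0513]
tool_rot: [3.142, 0.0, 3.007]
ft_force: [0.3, 0.7, -0.9]
grip_width: 0.0848
grip_force: 0.0
```

```bash
python3 -c "
from d import *
s=state();print(s['ee_pos'],s['tool_rot'],s['ft_force'],s['grip_width'])"
```

```text
[0.6298 0.1851 0.0513] [3.1416 0.0001 3.0074] [ 0.3402  0.7444 -0.8567] 0.08484455917372082
```

Released. Go straight up, then check.

Emit:
{"method": "apply_moves", "body": {"deltas": [[0,0,-0.01,0,0,0,0.086],[0,0,-0.03,0,0,0,0.086],[0,0,-0.065,0,0,0,0.086],[0,0,-0.1,0,0,0,0.086],[0,0,-0.135,0,0,0,0.086],[0.0,-0.03,-0.15,0,0,0,0.086],[0,-0.07,-0.15,0,0,0,0.086],[0,-0.1,-0.15,0,0,0,0.086]]}}

```text
time: 25.4
ee_pos: [0.6169, 0.084, 0.2035]
tool_rot: [-3.141, 0.003, 3.007]
ft_force: [-0.1, -1.3, -1.1]
grip_width: 0.0862
grip_force: 0.0
```

Emit:
{"method": "apply_moves", "body": {"deltas": [[0,-0.04,0,0,0,0,0.086],[0,-0.08,0,0,0,0,0.086],[0,-0.12,0,0,0,0,0.086],[0,-0.16,0,0,0,0,0.086],[0,-0.16,0,0,0,0,0.086],[0,-0.16,0,0,0,0,0.086]]}}

```text
time: 25.9
ee_pos: [0.5946, -0.076, 0.2017]
tool_rot: [-3.14, 0.0, 3.002]
ft_force: [0.6, 0.3, -0.7]
grip_width: 0.0861
grip_force: 0.0
```

```bash
python3 -c "
from m import *
from d import *
s=state();print(s['ee_pos'],s['ft_force'],s['grip_width'])
for n,bx,tb in(('scene',(475,200,510,265),(370,200,480,260)),('side',(220,315,300,355),(240,220,340,310))):
  c=shot(n); save(c,n+'_e.png'); im=c['color'][:,:,::-1].astype(int)
  m=mask(c,(5,170,90),(17,255,255),bx); print(n,'fence',hull(m,2.).tolist())
  m=mask(c,(45,60,0),(80,255,140),tb); print('green',cv2.boundingRect(m))
  for z in (.015,.03,.05):
    p=[.6265,.184,z]; u,v=proj(c,[p])[0]; l=proj(c,[p]+np.c_[c['T'][:3,0]*.032].T)[0][0]-u
    r=int(round(v)); x0=int(u)-24; g=np.abs(np.diff(im[r-1:r+2,x0:x0+50].mean(0),axis=0)).sum(1)
    print(n,z,'pred %.1f..%.1f row %d'%(u-l,u+l,r),[(x0+i+1,int(k)) for i,k in enumerate(g) if k>45])
  # vertical profile through the axis: brightness steps (bottom/top of the roll)
  u,v=proj(c,[[.6265,.184,.036]])[0]; col=im[int(v)-32:int(v)+36,int(u)-7:int(u)-4].mean(1).sum(1)
  print('col',int(v)-32,(col/3).astype(int).tolist())
  A=onz(c,[[0,0]],0)
  print('near bottom',proj(c,[[.6265,.184,.006]+.032*np.r_[(c['T'][:2,3]-[.6265,.184])/np.linalg.norm(c['T'][:2,3]-[.6265,.184]),0], [.6265,.184,.066]-.032*np.r_[(c['T'][:2,3]-[.6265,.184])/np.linalg.norm(c['T'][:2,3]-[.6265,.184]),0]])) if 1 else 0
"
```

```text
[ 0.5946 -0.076   0.2017] [ 0.5855  0.2616 -0.7016] 0.08610598807038941
scene fence [[489, 213], [492, 213], [495, 250], [491, 250]]
green (396, 221, 38, 17)
scene 0.015 pred 419.7..450.2 row 266 []
scene 0.03 pred 420.6..451.3 row 261 [(452, 52), (453, 80), (455, 46)]
scene 0.05 pred 421.6..452.7 row 254 [(421, 55), (422, 77), (426, 54), (427, 93), (428, 66), (429, 48), (436, 49), (452, 64), (453, 145), (454, 346), (455, 49)]
col 226 [144, 135, 85, 45, 46, 45, 46, 47, 61, 100, 137, 141, 153, 233, 250, 250, 250, 247, 229, 201, 172, 169, 180, 178, 222, 245, 249, 250, 250, 242, 199, 174, 175, 175, 177, 178, 176, 177, 177, 179, 179, 178, 178, 178, 179, 178, 178, 178, 179, 180, 178, 179, 128, 95, 93, 94, 93, 104, 90, 97, 130, 134, 133, 135, 133, 135, 133, 152]
near bottom [[432.5956 279.3688]
 [439.9463 238.1775]]
side fence [[229, 323], [293, 345], [290, 352], [231, 333]]
green (271, 269, 41, 19)
side 0.015 pred 217.3..246.9 row 276 [(248, 46)]
side 0.03 pred 216.2..246.1 row 272 [(214, 54), (219, 52), (220, 56), (250, 65)]
side 0.05 pred 214.6..245.0 row 266 [(208, 54), (210, 106), (213, 89), (214, 186), (221, 130), (223, 90), (233, 53), (234, 99), (235, 52), (240, 46), (241, 99), (242, 94), (253, 50)]
col 237 [158, 157, 159, 158, 158, 158, 159, 159, 159, 160, 159, 160, 157, 190, 206, 206, 205, 189, 156, 108, 98, 103, 100, 96, 91, 88, 84, 77, 89, 112, 115, 192, 205, 205, 206, 205, 175, 134, 132, 135, 132, 132, 133, 130, 131, 128, 126, 123, 128, 127, 125, 129, 106, 110, 109, 109, 110, 109, 111, 109, 109, 108, 100, 110, 149, 149, 149, 148]
near bottom [[235.3592 290.037 ]
 [226.1184 249.8336]]
```

Roll edges match a seated roll on the deck (bottom rows 278 and 289 against about 279 and 290 predicted). Stop and tin are unchanged, and the arm is clear. Hand in.

```bash
python3 -c "
from bench import *
print(sign_off())"
```

```text
the job is handed in; nothing more can be done
None
```

The job is handed in: the board is pressed square against the stop, which shows no shift in the images. The tin stands inside the sill behind it, and the roll is down on the spindle. The sign-off returned no verdict, so this rests on my own camera and force checks.

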